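# Hold the tool chest's lid while its stay is fitted

## Robot

A 6-joint arm with a two-finger parallel gripper is mounted at the origin on the work surface. World frame = base frame: x ahead of the robot, y to its left, z up, the work surface at z = 0. Lengths are in mm, angles in rad, forces in N, time in s.
With the tool pointing down it reaches from about 350 to 800 mm from the base axis. Payload 7.3 kg.
Tool frame: the origin (TCP) lies midway between the tips of the shut fingers; the grasp point (between the pads) lies 19 mm behind it; z points along the fingers, y is the direction in which the jaws open and shut (so a half turn about z gives the same grasp; the last joint's range is limited). The gripper opens to 85 mm and grips with 20 to 120 N. Pads are 22 mm wide; open, the fingers measure 114 mm over their backs; the gripper's body (76 mm by 85 mm) begins 54 mm behind the grasp point. The pads swing forward as they close: fully open they stand 13 mm farther back than shut.
Start: joints at [1.036, 0.342, 1.524, -0, 1.275, -0.146], TCP at [199.003, 485.842, 231.322] pointing down, gripper open.
Joint ranges: [-2.53, 2.53], [-0.77, 2.02], [0.04, 2.7], [-1, 4.14], [0.28, 2.66], [-3.11, 3.11]. Speed limits (rad/s): [2.57, 2.57, 3.14, 3.14, 3.14, 3.14].

## Interface

Orientations are given as [roll, pitch, yaw] about the fixed x, y, z axes, in that order (R = Rz(yaw) Ry(pitch) Rx(roll)).
In Python, from plant import manip, cams, finder gives the robot as it stands.
- The arm moves only by the tool play_rows, never from a script. Its argument "plan" is a list that holds one entry, the list of rows, each a list of 5 numbers: the shift along the tool's x, y, z in m, then the turn about the tool's z in degrees, then the closure, from 0 (fully open) to 1 (shut). A call has 1 to 5 rows; each row is the pose to reach, as a shift and turn from the pose commanded when the call began, along the tool's axes at that moment; what a row does not reach only later rows make up. A row lasts 1/12 s, in which the tool goes at most 41.7 mm and 7.16 degrees, less where a joint would pass 70% of its speed; a pose out of reach is approached as far as the arm can. A call with a gripper value outside its range is refused whole. The fingers move at their own pace and stop on an object; "force" is the grip in N (left out, the last holds). Time passes only in rows, so rows that repeat a pose let the fingers close. It gives the time, the measured TCP pose, the force and the opening at its end, in the units of the state.
- manip.get_obs(): the state, without advancing time (a new reading comes with each control period).
- cams.camera(name): name is "scene" or "top" or "wrist"; returns a dict with "image" (420x560x3 uint8, red, green, blue), "range_z" (420x560 float32, mm along the optical axis (not along the pixel's ray), 0 where there is no reading), "fx", "fy", "cx", "cy" (pixels), "xyz" and "rotation" of the camera in the world. Camera axes: x right, y down, z forward; pixel columns grow to the right and rows downward; lengths in mm; the calibration is good to about 2 mm. A picture is of the moment at which its call begins.
- manip.hand_in(): hands the job in, once; it reports no verdict.
Trained networks look in the newest picture that a camera, given by its name, has taken for a name from the list of things; names that differ only in an ending like _2 or _b are one class to them, and where a whole thing is asked for, a point or a joint stands for the part that bears it (a point fixed in the world has none). Each returns a list of dicts, best first, with "score" (0 to 1); they miss things now and then, are a little off and sometimes report something else, mostly with a low value. They report only what shows in the picture. A call takes as long as a camera call.
- finder.boxes_of(camera, query): "location" ([row, column] in pixels, amid what is visible of it).
- finder.outline_of(camera, query): "region" (420x560 bool, what is visible of it) and "location" ([row, column] in pixels, amid what is visible of it).
- finder.landmark_of(camera, query): "location" ([row, column] in pixels: a listed point, or the origin of a listed thing).
The state is a dict: "time_s": time; "joint_positions": joint angles; "joint_vel": joint speeds; "effort": joint torques, N m; "tool_pos": TCP position; "tcp_rot": TCP orientation; "contact_force": force on the tool from outside, world axes, zero at the start; "ft_torque": the same for the moment, N m; "gripper_width": finger opening in mm.
Only numpy, scipy, OpenCV 4.12 (cv2) and the standard library are available. Lean on these libraries where they do the work, as an engineer would, in place of code of your own. Each camera call takes 0.05 s, during which the arm holds its last target. There are 200 camera calls.

## Task

The pine tool chest has lost its lid stay, and I am going to screw the new one on: the stay and its tin of screws lie in the wider of the chest's two drawers. Pull that drawer all the way out to its stop, so I can reach them there, then lift the chest's lid and hold it 60 degrees open from shut; finish with the gripper still holding it there, because nothing else keeps it up. Do not let the lid drop or swing over backwards, keep the narrow drawer shut, and leave the other things on the bench where they are.

Things in the scene. Friction and masses are not known exactly. Their poses are not given: they have to be found in the camera images.
- chest: pine tool chest, fixed, may stand turned (yaw). Drawer base 220 deep (x) x 400 wide (y) x 81 tall; on it a box 180 deep x 400 wide, flush at the back, its lid's top 138 above the bench. Origin: centre of the base's underside, at bench height. x axis points from the front (knobs) to the back (hinge), y to the left seen from the front. Drawer fronts 110 in front of the origin, lid front 70
- lid (a joint): opening angle of the chest's lid in rad: 0 shut, growing as the front edge rises; 60 degrees is 1.047. The lid is a shallow pine tray 180 x 400 x 32 turned down over the chest, hinged along its lower back edge; no stay, no stiffness in the hinge: it falls shut from below about 90 degrees and falls open over the back beyond that. 0.4 to 0.65 kg
- lid_knob (a point): grip point of the lid's knob: turned brass knob in the middle of the lid's front face, head 24 dia (from 13 to 28 mm out of the face) on a 12 dia neck, its axis square to the face, sticking out 30. This point is on its axis 20 mm out of the face, 16 mm above the lid's lower edge (121 mm over the bench when shut). Moves with the lid
- lid_hinge (a point): point on the lid's hinge line, at the middle of its width: 110 mm behind the chest's origin and 105.5 mm above the bench. The hinge line runs along the chest's y axis. The lid's knob point is 200 mm in front of it and 16 mm above it when shut, so it travels on an arc of 200.6 mm radius
- wide_drawer (a joint): how far the wider (235 mm, left as seen from the front) of the two drawers is pulled out, in m: 0 shut, 0.090 at its stop; slides along the chest's -x, runs with 1 to 2 N of friction and stays where left
- wide_drawer_knob (a point): grip point of the wide drawer's knob, the same brass knob as the lid's: on its axis, 20 mm out of the drawer's front, 48 mm above the bench, 72 mm to the left of the chest's middle. Moves with the drawer
- wide_drawer_floor (a point): centre of the wide drawer's inner floor (173 x 217 mm inside, walls 30 high), 32 mm above the bench; moves with the drawer, axes as the chest's
- narrow_drawer (a joint): how far the narrower drawer (135 mm, right as seen from the front) is pulled out, in m: 0 shut; it has the same knob, 122 mm to the right of the chest's middle, 48 mm above the bench
- stay_mid (a point): centre of the folded brass lid stay, flat bars 110 x 15 x 11, lying loose in the wide drawer
- tin_mid (a point): centre of the round screw tin, 44 dia x 19, standing loose in the wide drawer
- mallet_mid (a point): centre of the upright maul standing on its head, white nylon head 58 dia, red wooden handle, 190 tall; loose, to be left where it is
- spool_mid (a point): centre of the thread spool standing on end, 52 dia x 60; loose, to be left where it is
- glue_mid (a point): centre of the white glue jar with black cap, 52 dia x 85; loose, to be left where it is
- wax_mid (a point): centre of the puck of yellow wax, 56 dia x 22; loose, to be left where it is
- edger_mid (a point): centre of the edge tool lying flat, dark wooden handle and steel blade, 155 long, 18 thick; loose, to be left where it is
- tray_mid (a point): centre of the open pine tray with a partition, 100 x 150 x 45; loose, to be left where it is

How it is judged:
By the outcome, as a careful person would: the job done as asked, in the order asked, and still so for the second after the job is handed in, while the arm keeps its last pose, push and grip.
It also fails if it takes over 48 s, if anything falls off the work surface, if the arm or the gripper's body presses on something with over 40 N, if the wrist force passes 120 N, or if a joint passes its speed limit or range.

## Working session

There is one attempt and no reset: what is moved stays moved. The work goes in short steps, Python scripts to look and compute and a tool call to move; the robot and the scene stay as the last step left them, time stands still between calls to the robot, and variables do not carry over. Pictures are saved under pics/ and viewed, about 8 in all and at most 12, crops included, and the job is handed in when it is done.

Besides the shell and the picture viewer there is one more tool, called as name(argument=value, ...), one argument or row to a line, values as JSON. play_rows: Moves the arm, as the interface text tells. Its arguments: {"type":"object","properties":{"plan":{"type":"array","items":{"type":"array","items":{"type":"array","items":{"type":"number"}}}},"force":{"type":"number"}},"required":["plan"]}

```bash
ls; mkdir -p pics
cat > h.py <<'E'
import numpy as np,cv2
from plant import manip,cams,finder
def pt(c,rc,z=None):
    r,k=rc; K=np.array([(k-c['cx'])/c['fx'],(r-c['cy'])/c['fy'],1.])
    R=np.array(c['rotation']);o=np.array(c['xyz'])
    if z is None:
        a=c['range_z'][int(r)-2:int(r)+3,int(k)-2:int(k)+3]; a=a[a>0]
        return o+R@(K*np.median(a)) if a.size else None
    d=R@K; return o+d*(z-o[2])/d[2]
def px(c,p):
    q=np.array(c['rotation']).T@(np.array(p)-c['xyz']); return c['fy']*q[1]/q[2]+c['cy'],c['fx']*q[0]/q[2]+c['cx']
def save(c,n): cv2.imwrite('pics/'+n+'.png',c['image'][:,:,::-1])
E
python3 - <<'E'
from h import *
print(manip.get_obs())
for n in('scene','top'):
    c=cams.camera(n);save(c,n+'1');print(n,np.round(c['xyz']),np.round(c['rotation'],3).tolist())
    for q in('lid_knob','wide_drawer_knob','lid_hinge','chest','mallet_mid','spool_mid','glue_mid','wax_mid','edger_mid','tray_mid'):
        for d in finder.landmark_of(n,q)[:2]:
            p=pt(c,d['location']); print(q,round(d['score'],2),np.round(d['location']),None if p is None else np.round(p))
E
```

```text
pics
{'time_s': 0.0, 'joint_positions': array([ 1.03596948e+00,  3.42731990e-01,  1.52504843e+00,  2.15727770e-05,
        1.27542256e+00, -1.46003512e-01]), 'joint_vel': array([ 0.00090237,  0.00012955, -0.00052168,  0.00167222,  0.00027389,
       -0.00057289]), 'effort': array([-1.21511389e-04, -4.33693635e+01, -2.46007365e+01, -3.28359147e-04,
        8.11448030e-03,  4.55397128e-06]), 'tool_pos': array([198.78530806, 485.45542073, 230.61020134]), 'tcp_rot': array([-3.14000246e+00, -2.54688402e-04,  2.75276282e+00]), 'contact_force': array([ 0.10395274, -0.24191512, -0.24753753]), 'ft_torque': array([-0.00289549,  0.03170402, -0.00971603]), 'gripper_width': 85.36031154591613}
scene [1230.  468.  944.] [-2.383, 0.003, 2.166]
lid_knob 0.79 [204. 272.] [3769. 3007. 3483.]
lid_hinge 0.77 [274. 231.] [3724. 2962. 3437.]
chest 0.66 [266. 254.] [3574. 2812. 3287.]
mallet_mid 0.76 [278. 383.] [3010. 2248. 2723.]
spool_mid 0.81 [177. 233.] [4367. 3605. 4080.]
spool_mid 0.16 [276. 228.] [3754. 2992. 3467.]
glue_mid 0.77 [166. 197.] [4660. 3898. 4373.]
edger_mid 0.79 [230. 418.] [3168. 2406. 2881.]
edger_mid 0.7 [177. 231.] [4376. 3614. 4089.]
tray_mid 0.6 [197. 164.] [4787. 4025. 4500.]
top [ 522.   12. 1091.] [-3.072, -0.013, -1.566]
lid_knob 0.81 [211. 279.] [-1010. -1520.  -441.]
wide_drawer_knob 0.52 [238. 253.] [ -914. -1424.  -345.]
chest 0.63 [182. 274.] [ -966. -1476.  -397.]
mallet_mid 0.65 [206. 162.] [-168. -678.  401.]
spool_mid 0.88 [244. 353.] [-1681. -2191. -1112.]
glue_mid 0.56 [245. 393.] [-1929. -2439. -1360.]
wax_mid 0.79 [256. 170.] [-309. -819.  260.]
wax_mid 0.42 [183. 275.] [ -971. -1481.  -402.]
edger_mid 0.84 [294. 171.] [-314. -824.  255.]
tray_mid 0.82 [198. 394.] [-2096. -2606. -1527.]
```

```bash
cat >> h.py <<'E'
from scipy.spatial.transform import Rotation as Ro
_c=cams.camera
def cam(n):
    c=dict(_c(n)); c['rotation']=Ro.from_euler('xyz',c['rotation']).as_matrix(); return c
E
python3 - <<'E'
from h import *
for n in('scene','top'):
    c=cam(n)
    for q in('lid_knob','wide_drawer_knob','lid_hinge','chest','mallet_mid','spool_mid','glue_mid','wax_mid','edger_mid','tray_mid'):
        for d in finder.landmark_of(n,q)[:1]:
            p=pt(c,d['location']); print(n,q,round(d['score'],2),np.round(d['location']),None if p is None else np.round(p))
    if n=='top':
        # lid top plane points
        v,u=np.mgrid[0:420,0:560];Z=c['range_z'];K=np.stack([(u-c['cx'])/c['fx']*Z,(v-c['cy'])/c['fy']*Z,Z],-1)
        P=K@c['rotation'].T+c['xyz'];m=(abs(P[...,2]-138)<7)&(Z>0)
        m=cv2.morphologyEx(m.astype(np.uint8),cv2.MORPH_OPEN,np.ones((5,5)))
        k,l,s,ce=cv2.connectedComponentsWithStats(m);i=1+s[1:,4].argmax()
        Q=P[l==i];r=cv2.minAreaRect(Q[:,:2].astype(np.float32));print(r,np.median(Q[:,2]),cv2.boxPoints(r))
E
```

```text
scene lid_knob 0.7 [201. 273.] [585.  -7. 130.]
scene wide_drawer_knob 0.58 [267. 255.] [756.  70. 137.]
scene lid_hinge 0.61 [275. 229.] [782.  25. 106.]
scene chest 0.93 [267. 257.] [755.  74. 137.]
scene mallet_mid 0.94 [274. 384.] [619. 282. 120.]
scene spool_mid 0.58 [182. 233.] [ 514. -182.   39.]
scene glue_mid 0.96 [163. 195.] [ 530. -289.   62.]
scene wax_mid 0.7 [261. 400.] [493. 270.  19.]
scene edger_mid 0.89 [228. 419.] [372. 263.  14.]
scene tray_mid 0.77 [196. 161.] [ 647. -302.   32.]
top lid_knob 0.76 [212. 282.] [586. -14. 132.]
top wide_drawer_knob 0.57 [239. 253.] [523.  54.  58.]
top chest 0.83 [183. 271.] [652.  11. 138.]
top mallet_mid 0.64 [206. 165.] [601. 262. 111.]
top spool_mid 0.88 [245. 354.] [ 509. -196.   60.]
top glue_mid 0.93 [247. 396.] [ 505. -295.   85.]
top wax_mid 0.6 [252. 175.] [490. 257.  22.]
top edger_mid 0.83 [298. 171.] [371. 266.  18.]
top tray_mid 0.71 [196. 393.] [ 637. -307.   22.]
((691.4398803710938, 9.234909057617188), (181.481201171875, 401.6490478515625), 10.743560791015625) 137.73364697720683 [[ 564.85345  189.62396]
 [ 639.72626 -204.98471]
 [ 818.0263  -171.15414]
 [ 743.1535   223.45453]]
```

View pics/scene1.png

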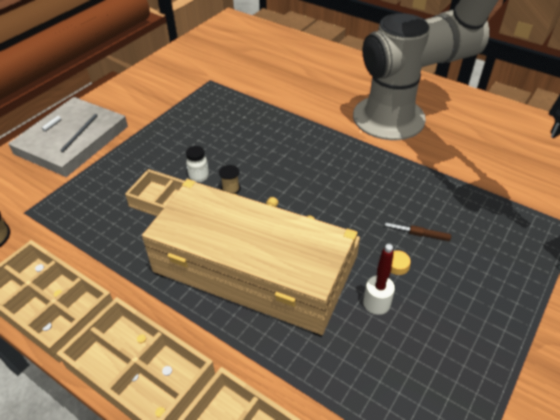

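View pics/top1.png

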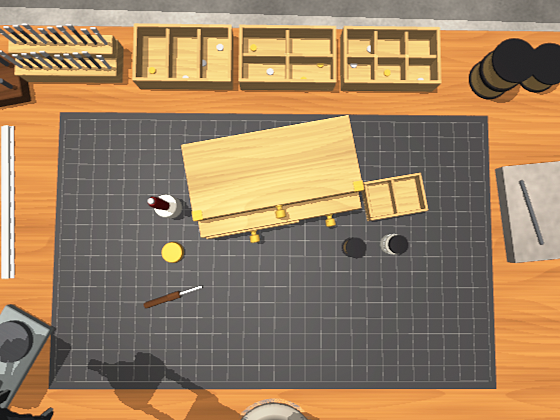

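The scene picture shows the chest turned slightly, with its knobs facing the robot. In the top view the lid knob is at (211,280), the wide-drawer knob at (238,255) and the narrow-drawer knob at (222,330). The fitted lid rectangle is 181x402 mm, yaw 10.7°, at height 138, which matches the given sizes. That puts the chest origin near (672, 5.5).

play_rows(
  plan=[
    [[-0.0315,-0.0185,0,-6.6,0],[-0.063,-0.037,0,-13.2,0],[-0.0945,-0.0555,0,-19.8,0],[-0.126,-0.074,0,-26.4,0],[-0.1577,-0.0921,0,-33,0]],
  ],
)

```text
time_s: 2.62
tool_pos: [307.5, 343.9, 231.4]
tcp_rot: [3.141, 0.0, -2.967]
contact_force: [0.3, 0.6, 0.1]
gripper_width: 85.6
```

```bash
cat >> h.py <<'E'
YAW=np.deg2rad(10.74); O=np.array([671.8,5.5,0]); C=Ro.from_euler('z',YAW).as_matrix()
W=lambda p: O+C@np.array(p,float)     # chest->world
L=lambda p: C.T@(np.array(p)-O)
def togo(t,z=None,yaw=None):
    o=manip.get_obs(); R=Ro.from_euler('xyz',o['tcp_rot']).as_matrix()
    print('tcp',np.round(o['tool_pos'],1),'chest',np.round(L(o['tool_pos']),1),'yaw',round(np.rad2deg(o['tcp_rot'][2]),2),'F',np.round(o['contact_force'],1),'w',round(o['gripper_width'],1),'t',o['time_s'])
    print('shift',np.round(R.T@(np.array(t)-o['tool_pos']),1),'turn',round(np.rad2deg((o['tcp_rot'][2]-YAW-np.pi+np.pi)%(2*np.pi)-np.pi),2))
E
python3 -c "
from h import *
togo(W([-135,72,150]))"
```

```text
tcp [307.5 343.9 231.4] chest [-294.9  400.4  231.4] yaw -170.0 F [0.3 0.6 0.1] w 85.6 t 2.6167
shift [-164.  -326.3   81.4] turn -0.74
```

play_rows(
  plan=[
    [[-0.0164,-0.0326,0.008,-0.2,0],[-0.0328,-0.0653,0.016,-0.4,0],[-0.0492,-0.098,0.024,-0.7,0],[-0.0656,-0.1305,0.032,-0.7,0],[-0.082,-0.163,0.04,-0.7,0]],
  ],
)

```text
time_s: 3.03
tool_pos: [415.9, 196.7, 191.2]
tcp_rot: [3.141, 0.001, -2.961]
contact_force: [-0.5, 1.3, -0.2]
gripper_width: 85.8
```

play_rows(
  plan=[
    [[-0.0164,-0.0326,0.008,0,0],[-0.0328,-0.0653,0.016,0,0],[-0.0492,-0.098,0.024,0,0],[-0.0656,-0.1305,0.032,0,0],[-0.082,-0.163,0.04,0,0]],
  ],
)

```text
time_s: 3.45
tool_pos: [526.0, 51.0, 151.0]
tcp_rot: [3.142, 0.0, -2.961]
contact_force: [0.2, 0.5, -0.1]
gripper_width: 85.6
```

Run:
```python
from h import *
c=cam('wrist');save(c,'w1');togo(W([-130,72,29]));print(np.round(L(c['xyz'])))
for q in('wide_drawer_knob','lid_knob'):
    for d in finder.landmark_of('wrist',q)[:2]:
        p=pt(c,d['location']);print(q,round(d['score'],2),np.round(d['location']),None if p is None else np.round(L(p),1),np.round(L(pt(c,d['location'],48 if q[0]=='w' else 121)),1))
for p in([-130,72,48],[-90,0,121],[-110,72,48]):print(np.round(px(c,W(p))))
```

```text
tcp [529.4  46.1 149.6] chest [-132.4   66.4  149.6] yaw -169.82 F [ 3.  -5.  -0.9] w 85.4 t 3.5
shift [ -2.1   6.  120.6] turn -0.56
[-210.   74.  293.]
wide_drawer_knob 0.65 [205. 282.] [-138.3   72.9   58.7] [-135.1   72.8   48. ]
[211. 281.]
[307. 167.]
[234. 281.]
```

View pics/w1.png

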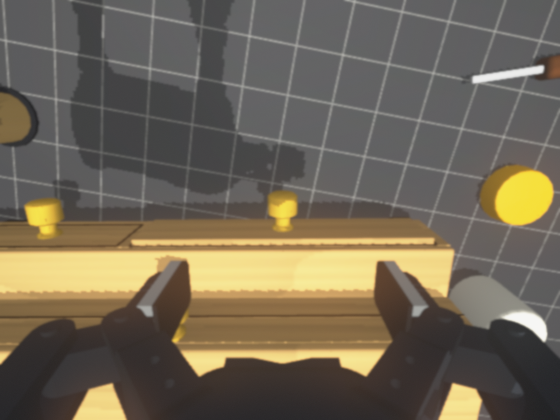

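The wrist picture shows the wide-drawer knob head at (205,283) between the jaws and the narrow-drawer knob at (213,45). The right-hand side of the image is chest left. My chest model predicts (211,281) for the knob, so the two agree. I'll check with depth once before gripping.

Run:
```python
from h import *
c=cam('wrist');togo(W([-130,72,31]))
v,u=np.mgrid[0:420,0:560];Z=c['range_z'];P=np.stack([(u-c['cx'])/c['fx']*Z,(v-c['cy'])/c['fy']*Z,Z],-1)@c['rotation'].T+c['xyz']
Q=(P-O)@C
for (a,b) in((265,305),(25,65)):
    q=Q[185:236,b-40:b][Z[185:236,b-40:b]>0]; h=q[(q[:,2]>30)&(q[:,0]<-122)]
    print('head pct x,y,z',np.round(np.percentile(h,[2,50,98],axis=0),1).tolist())
q=Q[200:300,150:430].reshape(-1,3);f=q[(q[:,2]>76)&(q[:,2]<86)];print('base top',np.round(np.percentile(f,[1,50,99],axis=0),1).tolist())
for a in(220,340,420):
    g=Q[215:290,a];g=g[(g[:,2]>76)&(g[:,2]<86)];print(a,np.round(g[:,0].min(),1))
```

```text
tcp [525.   52.1 150.8] chest [-135.6   73.1  150.8] yaw -169.76 F [-0.1  0.1  0.4] w 85.3 t 3.65
shift [ -5.7  -1.1 119.8] turn -0.5
head pct x,y,z [[-145.4, 62.5, 42.7], [-137.7, 73.7, 55.8], [-122.7, 85.0, 59.5]]
head pct x,y,z [[-140.1, -128.7, 41.4], [-132.9, -115.3, 55.1], [-123.2, -109.3, 59.5]]
base top [[-110.3, -22.7, 76.8], [-94.1, 77.8, 80.0], [-70.0, 181.3, 81.5]]
220 -109.6
340 -109.9
420 -110.6
```

Everything agrees to about 1 mm. The wide drawer stands about 5 mm proud, with its knob at chest x ≈ -135. Descending and gripping.

play_rows(
  plan=[
    [[0,0,0.03,-0.5,0],[0,0,0.06,-0.5,0],[0,0,0.09,-0.5,0],[0,0,0.11,-0.5,0],[0,0,0.12,-0.5,0]],
  ],
)

```text
time_s: 4.07
tool_pos: [522.9, 54.2, 29.3]
tcp_rot: [3.14, -0.004, -2.95]
contact_force: [-1.6, -0.1, 0.1]
gripper_width: 85.8
```

play_rows(
  plan=[
    [[0,0,0,0,1],[0,0,0,0,1],[0,0,0,0,1],[0,0,0,0,1],[0,0,0,0,1]],
  ],
  force=40,
)

```text
time_s: 4.48
tool_pos: [526.0, 52.6, 32.7]
tcp_rot: [-3.14, 0.003, -2.951]
contact_force: [2.0, -23.8, 11.5]
gripper_width: 25.4
```

play_rows(
  plan=[
    [[0,0,0,0,1],[0,0,0,0,1],[0,0,0,0,1],[0,0,0,0,1],[0,0,0,0,1]],
  ],
)

```text
time_s: 4.9
tool_pos: [526.8, 51.3, 33.0]
tcp_rot: [-3.139, 0.004, -2.952]
contact_force: [1.5, -6.6, 4.5]
gripper_width: 22.4
```

play_rows(
  plan=[
    [[0.008,0,0,0,1],[0.023,0,0,0,1],[0.04,0,0,0,1],[0.057,0,0,0,1],[0.07,0,0,0,1]],
  ],
)

```text
time_s: 5.32
tool_pos: [457.8, 38.2, 33.0]
tcp_rot: [-3.139, 0.005, -2.952]
contact_force: [2.1, -6.6, 3.8]
gripper_width: 22.1
```

play_rows(
  plan=[
    [[0.004,0,0,0,1],[0.007,0,0,0,1],[0.009,0,0,0,1],[0.01,0,0,0,1],[0.01,0,0,0,1]],
  ],
)

```text
time_s: 5.73
tool_pos: [448.6, 36.5, 33.0]
tcp_rot: [-3.139, 0.005, -2.952]
contact_force: [0.5, -5.5, 6.8]
gripper_width: 22.1
```

```bash
python3 -c "
from h import *
togo(W([-220,72,31]))"
```

```text
tcp [448.6  36.5  33. ] chest [-213.5   72.    33. ] yaw -169.13 F [ 0.5 -5.5  6.8] w 22.1 t 5.7333
shift [ 6.5 -0.   2. ] turn 0.13
```

play_rows(
  plan=[
    [[0.002,0,0,0,1],[0.004,0,0,0,1],[0.006,0,0,0,1],[0.006,0,0,0,1],[0.006,0,0,0,1]],
  ],
)

```text
time_s: 6.15
tool_pos: [442.9, 35.4, 33.0]
tcp_rot: [-3.139, 0.005, -2.952]
contact_force: [1.4, -5.6, 5.3]
gripper_width: 22.1
```

play_rows(
  plan=[
    [[0.001,0,0,0,1],[0.002,0,0,0,1],[0.003,0,0,0,1],[0.003,0,0,0,1],[0.003,0,0,0,1]],
  ],
)

```text
time_s: 6.57
tool_pos: [442.9, 35.4, 33.1]
tcp_rot: [-3.138, 0.011, -2.953]
contact_force: [10.0, -0.7, -3.3]
gripper_width: 22.5
```

play_rows(
  plan=[
    [[0.002,0,0,0,1],[0.002,0,0,0,1],[0,0,0,0,1],[0,0,0,0,0],[0,0,0,0,0]],
  ],
)

```text
time_s: 6.98
tool_pos: [438.0, 35.9, 31.9]
tcp_rot: [-3.141, 0.001, -2.952]
contact_force: [-0.5, 0.7, 0.4]
gripper_width: 45.7
```

play_rows(
  plan=[
    [[0,0,0,0,0],[0,0,0,0,0],[0,0,0,0,0],[0,0,-0.01,0,0],[0,0,-0.03,0,0]],
  ],
)

```text
time_s: 7.4
tool_pos: [435.9, 36.1, 60.1]
tcp_rot: [3.14, -0.005, -2.952]
contact_force: [0.3, 0.3, -0.9]
gripper_width: 85.3
```

play_rows(
  plan=[
    [[0,0,-0.03,0,0],[0,0,-0.06,0,0],[0,0,-0.09,0,0],[0,0,-0.12,0,0],[0,0,-0.15,0,0]],
  ],
)

```text
time_s: 7.82
tool_pos: [437.0, 36.0, 212.8]
tcp_rot: [3.141, -0.0, -2.952]
contact_force: [1.1, -0.1, -1.0]
gripper_width: 85.3
```

Run:
```python
from h import *
togo(W([-92,0,190]))
c=cam('wrist')
v,u=np.mgrid[0:420,0:560];Z=c['range_z'];P=np.stack([(u-c['cx'])/c['fx']*Z,(v-c['cy'])/c['fy']*Z,Z],-1)@c['rotation'].T+c['xyz']
Q=(P-O)@C;Q[Z<=0]=np.nan
r=Q.reshape(-1,3)
def s(n,m): print(n,m.sum(),np.round(np.percentile(r[m],[2,50,98],axis=0),1).tolist() if m.sum() else '')
s('wide knob',(abs(r[:,1]-72)<20)&(r[:,2]>40)&(r[:,2]<64)&(r[:,0]<-205)&(r[:,0]>-250))
s('narrow',(abs(r[:,1]+122)<20)&(r[:,2]>40)&(r[:,2]<64)&(r[:,0]<-122)&(r[:,0]>-150))
s('lid knob',(abs(r[:,1])<20)&(r[:,2]>112)&(r[:,2]<137)&(r[:,0]<-84)&(r[:,0]>-110))
save(c,'w2')
```

```text
tcp [437.   36.  212.8] chest [-225.    73.7  212.8] yaw -169.14 F [ 1.1 -0.1 -1. ] w 85.3 t 7.8167
shift [-132.9  -74.    22.8] turn 0.12
wide knob 538 [[-230.2, 62.0, 42.2], [-221.8, 74.0, 55.8], [-205.9, 84.9, 59.4]]
narrow 497 [[-140.4, -130.0, 41.9], [-134.6, -116.9, 54.8], [-123.5, -109.3, 59.4]]
lid knob 716 [[-100.7, -8.8, 113.7], [-98.1, 3.2, 127.5], [-84.8, 12.8, 132.8]]
```

View pics/w2.png

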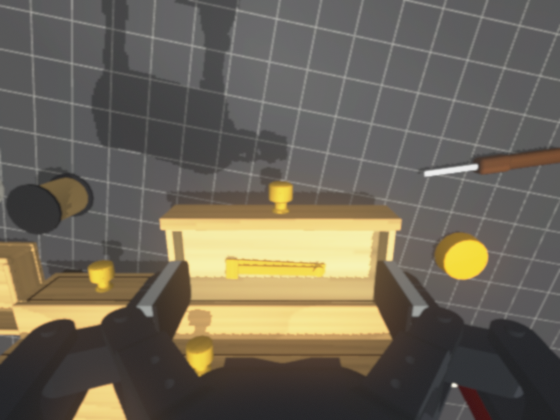

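The wrist view shows the wide drawer out, with the brass stay on its floor at (268,275). The narrow drawer is shut, with its knob at (275,100), and the lid knob is at (352,200). By depth the wide knob stands 90 mm further out than the narrow one, so the drawer is at its stop. Now to the lid knob, allowing for about 1.7 mm of y bias.

play_rows(
  plan=[
    [[-0.027,-0.0145,0.005,0.1,0],[-0.054,-0.029,0.01,0.1,0],[-0.081,-0.0435,0.015,0.1,0],[-0.108,-0.058,0.02,0.1,0],[-0.133,-0.072,0.023,0.1,0]],
  ],
)

```text
time_s: 8.28
tool_pos: [582.8, -10.1, 187.3]
tcp_rot: [3.141, -0.001, -2.954]
contact_force: [0.4, 0.4, 0.1]
gripper_width: 85.4
```

play_rows(
  plan=[
    [[0,0,0,0,0],[0,0,0.02,0,0],[0,0,0.04,0,0],[0,0,0.05,0,0],[0,0,0.05,0,0]],
  ],
)

```text
time_s: 8.7
tool_pos: [579.8, -9.3, 135.7]
tcp_rot: [3.14, -0.005, -2.954]
contact_force: [-0.1, -0.4, -0.4]
gripper_width: 85.8
```

```bash
python3 -c "
from h import *
togo(W([-92,1.7,109]))"
```

```text
tcp [579.8  -9.3 135.7] chest [-93.2   2.6 135.7] yaw -169.24 F [-0.1 -0.4 -0.4] w 85.8 t 8.7
shift [-1.3 -1.  26.7] turn 0.02
```

play_rows(
  plan=[
    [[0,-0.001,0.015,0,0],[0,-0.001,0.03,0,0],[0,-0.001,0.03,0,0],[0,-0.001,0.03,0,1],[0,-0.001,0.03,0,1]],
  ],
  force=50,
)

```text
time_s: 9.12
tool_pos: [582.6, -10.7, 109.7]
tcp_rot: [-3.141, 0.002, -2.954]
contact_force: [0.1, 0.6, 0.2]
gripper_width: 63.6
```

play_rows(
  plan=[
    [[0,0,0,0,1],[0,0,0,0,1],[0,0,0,0,1],[0,0,0,0,1],[0,0,0,0,1]],
  ],
)

```text
time_s: 9.53
tool_pos: [582.6, -11.9, 109.5]
tcp_rot: [-3.139, 0.002, -2.954]
contact_force: [-0.7, -6.3, 4.9]
gripper_width: 21.7
```

play_rows(
  plan=[
    [[0,0,0,0,1],[0,0,0,0,1],[0,0,0,0,1],[0,0,0,0,1],[0,0,0,0,1]],
  ],
)

```text
time_s: 9.95
tool_pos: [582.7, -11.9, 109.5]
tcp_rot: [-3.139, 0.002, -2.954]
contact_force: [-1.0, -5.0, 5.5]
gripper_width: 21.9
```

Run:
```python
from h import *
togo(W([-92,1.7,109]))
a=lambda d:np.array([200*np.cos(d)-0-16*np.sin(d), 200*np.sin(d)+16*np.cos(d)])
for k in range(0,21):
    d=np.deg2rad(3*k);x=-200*np.cos(d)+16*np.sin(d);z=200*np.sin(d)+16*np.cos(d)
    print(3*k,'tool x %.1f z %.1f'%(-(x+200),-(z-16)))
```

```text
tcp [582.7 -11.9 109.5] chest [-90.8  -0.5 109.5] yaw -169.25 F [-1.  -5.   5.5] w 21.9 t 9.95
shift [1.2 2.2 0.5] turn 0.01
0 tool x -0.0 z -0.0
3 tool x -1.1 z -10.4
6 tool x -2.8 z -20.8
9 tool x -5.0 z -31.1
12 tool x -7.7 z -41.2
15 tool x -11.0 z -51.2
18 tool x -14.7 z -61.0
21 tool x -19.0 z -70.6
24 tool x -23.8 z -80.0
27 tool x -29.1 z -89.1
30 tool x -34.8 z -97.9
33 tool x -41.0 z -106.3
36 tool x -47.6 z -114.5
39 tool x -54.6 z -122.3
42 tool x -62.1 z -129.7
45 tool x -69.9 z -136.7
48 tool x -78.1 z -143.3
51 tool x -86.6 z -149.5
54 tool x -95.4 z -155.2
57 tool x -104.5 z -160.4
60 tool x -113.9 z -165.2
```

play_rows(
  plan=[
    [[-0.0005,0,-0.005,0,1],[-0.0011,0,-0.0104,0,1],[-0.0028,0,-0.0208,0,1],[-0.005,0,-0.0311,0,1],[-0.0077,0,-0.0412,0,1]],
  ],
)

```text
time_s: 10.37
tool_pos: [589.9, -10.5, 149.5]
tcp_rot: [-3.14, -0.0, -2.954]
contact_force: [4.4, -5.0, -4.8]
gripper_width: 21.9
```

play_rows(
  plan=[
    [[-0.0033,0,-0.01,0,1],[-0.007,0,-0.0198,0,1],[-0.0113,0,-0.0294,0,1],[-0.0161,0,-0.0388,0,1],[-0.0161,0,-0.0388,0,1]],
  ],
)

```text
time_s: 10.78
tool_pos: [606.4, -7.4, 189.6]
tcp_rot: [-3.139, 0.002, -2.954]
contact_force: [0.7, -6.9, -5.0]
gripper_width: 21.9
```

Run:
```python
from h import *
togo(W([-90.8+23.8,-0.5,189.5]))
c=cam('top');save(c,'t2')
```

```text
tcp [606.4  -7.4 189.6] chest [-66.6  -0.5 189.6] yaw -169.26 F [ 0.7 -6.9 -5. ] w 21.9 t 10.7833
shift [ 0.4 -0.   0.1] turn 0.0
```

play_rows(
  plan=[
    [[-0.0053,0,-0.0091,0,1],[-0.011,0,-0.0179,0,1],[-0.0172,0,-0.0263,0,1],[-0.0238,0,-0.0345,0,1],[-0.0238,0,-0.0345,0,1]],
  ],
)

```text
time_s: 11.25
tool_pos: [629.5, -3.0, 223.4]
tcp_rot: [-3.139, 0.0, -2.954]
contact_force: [-0.5, -5.7, -2.2]
gripper_width: 21.9
```

play_rows(
  plan=[
    [[-0.007,0,-0.0078,0,1],[-0.0145,0,-0.0152,0,1],[-0.0223,0,-0.0222,0,1],[-0.0305,0,-0.0288,0,1],[-0.0305,0,-0.0288,0,1]],
  ],
)

```text
time_s: 11.67
tool_pos: [659.3, 2.6, 252.1]
tcp_rot: [-3.139, -0.0, -2.955]
contact_force: [-2.5, -6.5, 0.6]
gripper_width: 22.2
```

```bash
cat > lid.py <<'E'
from h import *
import sys
togo(W([-90.8+113.9,-0.5,109.5+165.2]))
for n in('scene','top'):
    c=cam(n);save(c,n+sys.argv[1])
    v,u=np.mgrid[0:420,0:560];Z=c['range_z'];Q=(np.stack([(u-c['cx'])/c['fx']*Z,(v-c['cy'])/c['fy']*Z,Z],-1)@c['rotation'].T+c['xyz']-O)@C
    m=(Z>0)&(abs(Q[...,1])<190)&(abs(Q[...,1])>70)&(Q[...,2]>150)&(Q[...,2]<330)&(Q[...,0]>0)&(Q[...,0]<120)
    q=Q[m][:,[0,2]]
    # robust line in chest x-z
    if len(q)>50:
        for s in((Q[m][:,1]>0),(Q[m][:,1]<0)):
            if s.sum()<50: continue
            l=cv2.fitLine(q[s].astype(np.float32),cv2.DIST_HUBER,0,.01,.01).ravel(); print(n,s.sum(),'line angle',np.rad2deg(np.arctan2(l[1],l[0])),'ends',np.round(np.percentile(q[s],[2,98],axis=0),1).tolist())
E
python3 lid.py 3
```

```text
tcp [659.3   2.6 252.1] chest [-12.8  -0.5 252.1] yaw -169.29 F [-2.5 -6.5  0.6] w 22.2 t 11.6667
shift [-35.9   0.  -22.6] turn -0.03
scene 5122 line angle -46.886684 ends [[12.9, 152.4], [110.9, 255.7]]
scene 4136 line angle -46.877438 ends [[13.1, 152.1], [111.1, 255.9]]
top 1729 line angle -46.34486 ends [[1.5, 153.1], [109.8, 258.3]]
top 994 line angle -46.248695 ends [[0.8, 154.1], [108.1, 258.5]]
```

View pics/scene3.png

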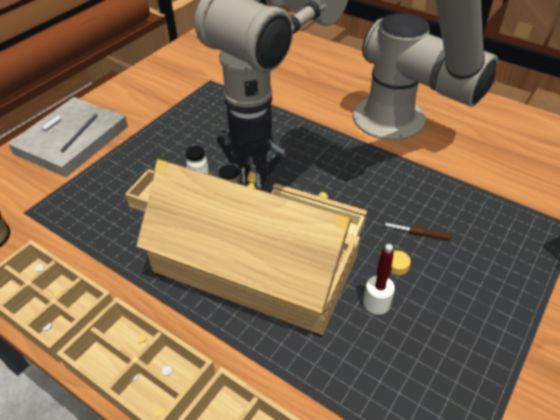

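The scene view shows the lid about 47° up and held at its knob at (175,252). The wide drawer is open at (210,320) and the bench items are in place. Continuing to 60°.

play_rows(
  plan=[
    [[-0.0085,0,-0.0062,0,1],[-0.0173,0,-0.0119,0,1],[-0.0264,0,-0.0171,0,1],[-0.0358,0,-0.0221,0,1],[-0.0358,0,-0.0221,0,1]],
  ],
)

```text
time_s: 12.18
tool_pos: [694.5, 9.3, 274.1]
tcp_rot: [-3.14, -0.0, -2.955]
contact_force: [-2.7, -6.2, 3.1]
gripper_width: 22.0
```

```bash
cat >> lid.py <<'E'
    pts=Q[m]
    # hinge-anchored estimate: outer top surface lies 32.5 mm above the hinge line in the lid frame
    p=pts-[110,0,105.5]; f=lambda d: p[:,0]*np.sin(d)+p[:,2]*np.cos(d)
    b=max((np.sum(abs(f(d)-32.5)<2),np.rad2deg(d)) for d in np.deg2rad(np.arange(40,75,.25))); print('anchored',b)
    d0=np.deg2rad(b[1]); k=abs(f(d0)-32.5)<5; l=cv2.fitLine(p[k][:,[0,2]].astype(np.float32),cv2.DIST_HUBER,0,.01,.01).ravel();print('free',k.sum(),np.rad2deg(np.arctan(-l[1]/l[0])))
E
python3 lid.py 4
```

```text
tcp [694.5   9.3 274.1] chest [ 23.   -0.5 274.1] yaw -169.29 F [-2.7 -6.2  3.1] w 22.0 t 12.1833
shift [-0.1  0.  -0.6] turn -0.03
scene 5175 line angle -58.393284 ends [[26.8, 155.1], [118.1, 273.2]]
scene 4164 line angle -58.379295 ends [[26.7, 155.6], [118.0, 273.1]]
anchored (np.int64(7087), np.float64(58.75))
free 8809 58.681923
top 1460 line angle -54.138985 ends [[17.2, 157.2], [116.3, 276.0]]
top 1258 line angle -52.396057 ends [[17.1, 162.7], [112.9, 275.7]]
anchored (np.int64(1488), np.float64(58.25))
free 1629 58.298798
```

```bash
cat > chk.py <<'E'
from h import *
import sys
H=np.array([110,0,105.5])
def cloud(n):
    c=cam(n);v,u=np.mgrid[0:420,0:560];Z=c['range_z'];Q=(np.stack([(u-c['cx'])/c['fx']*Z,(v-c['cy'])/c['fy']*Z,Z],-1)@c['rotation'].T+c['xyz']-O)@C
    save(c,n+sys.argv[1]);return Q[Z>0]
for n in('scene','top','wrist'):
    Q=cloud(n)
    b=Q[(abs(Q[:,2])<6)&(Q[:,0]<300)&(Q[:,0]>-400)&(abs(Q[:,1])<450)]
    if len(b)>500:
        g=np.linalg.lstsq(np.c_[b[:,:2],np.ones(len(b))],b[:,2],rcond=None)[0];print(n,'bench tilt deg',np.rad2deg(g[:2]),'z at chest',g@[0,0,1])
    p=Q-H;p=p[(abs(p[:,1])<195)&(abs(p[:,1])>60)&(p[:,2]>20)]
    best=None
    for d in np.deg2rad(np.arange(45,75,.25)):
        t=-p[:,0]*np.cos(d)+p[:,2]*np.sin(d); nn=p[:,0]*np.sin(d)+p[:,2]*np.cos(d)
        top=(abs(nn-32.5)<1.5)&(t>10)&(t<178); fr=(abs(t-180)<1.5)&(nn>2)&(nn<31)
        s=(top.sum(),fr.sum(),np.rad2deg(d))
        best=[max(a,b) for a,b in zip(best,[(s[0],s[2]),(s[1],s[2])])] if best else [(s[0],s[2]),(s[1],s[2])]
    print(n,'top',best[0],'front',best[1])
    # top front edge height
    k=p[(p[:,2]>100)];print(' highest z',np.round(np.percentile(k[:,2],[99,99.8])+105.5,1))
for d in(57,58,59,60,61): print(d,'edge z',round(105.5+180*np.sin(np.deg2rad(d))+32.5*np.cos(np.deg2rad(d)),1))
E
python3 chk.py 5
```

```text
scene bench tilt deg [ 0.03930052 -0.02513327] z at chest -0.3342333842172951
scene top (np.int64(7650), np.float64(58.5)) front (np.int64(482), np.float64(62.24999999999999))
 highest z [617.1 624.8]
top bench tilt deg [0.00958646 0.05833442] z at chest 1.0001887107878245
top top (np.int64(1636), np.float64(58.25)) front (np.int64(895), np.float64(58.25))
 highest z [672.7 675.2]
wrist bench tilt deg [-0.10736958 -0.0702041 ] z at chest 0.1079417266208754
wrist top (np.int64(1902), np.float64(50.0)) front (np.int64(15571), np.float64(58.5))
 highest z [359.1 361.4]
57 edge z 274.2
58 edge z 275.4
59 edge z 276.5
60 edge z 277.6
61 edge z 278.7
```

View pics/wrist5.png

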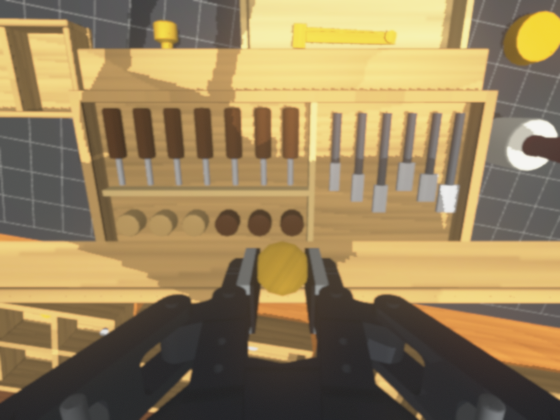

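The wrist view shows the knob held between the pads at (268,282), with the box interior visible below. All three cameras agree on 58.3–58.5°, and the bench tilt is under 0.1°, so I'm adding about 1.6°.

play_rows(
  plan=[
    [[-0.0017,0,-0.0009,0,1],[-0.0034,0,-0.0017,0,1],[-0.005,0,-0.0025,0,1],[-0.005,0,-0.0025,0,1],[-0.005,0,-0.0025,0,1]],
  ],
)

```text
time_s: 12.85
tool_pos: [698.1, 9.9, 275.8]
tcp_rot: [-3.14, -0.003, -2.955]
contact_force: [-1.4, -5.6, 0.4]
gripper_width: 21.6
```

```bash
python3 chk.py 6 | grep -v edge; python3 -c "
from h import *
togo([0,0,0])
c=cam('wrist');c=cam('top')
for q in('mallet_mid','spool_mid','glue_mid','wax_mid','edger_mid','tray_mid'):
    for d in finder.landmark_of('top',q)[:1]: print(q,np.round(pt(c,d['location'])))"
```

```text
scene bench tilt deg [ 0.03828779 -0.02327473] z at chest -0.33570423473969535
scene top (np.int64(7660), np.float64(59.99999999999999)) front (np.int64(519), np.float64(63.25))
 highest z [619.1 627.5]
top bench tilt deg [0.0102111  0.05420655] z at chest 0.9978231435572051
top top (np.int64(1515), np.float64(59.75)) front (np.int64(941), np.float64(59.5))
 highest z [671.5 673.8]
wrist bench tilt deg [-0.11301028 -0.06941818] z at chest 0.13263588043773183
wrist top (np.int64(1916), np.float64(52.0)) front (np.int64(15555), np.float64(59.99999999999999))
 highest z [361.6 363.8]
tcp [698.    9.9 275.8] chest [ 26.6  -0.6 275.8] yaw -169.32 F [-1.5 -6.   0.4] w 21.6 t 13.0
shift [687.  120.1 277.4] turn -0.06
mallet_mid [600. 261. 145.]
spool_mid [ 509. -195.   60.]
glue_mid [ 512. -290.   85.]
wax_mid [494. 267.  23.]
edger_mid [374. 262.  18.]
tray_mid [ 637. -306.   36.]
```

View pics/top6.png

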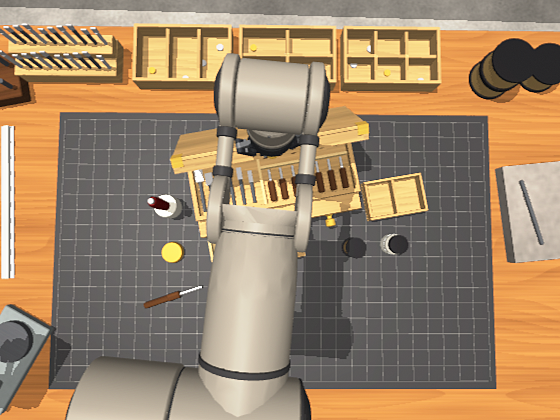

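Run:
```python
from h import *
for n in('scene','wrist'):
    c=cam(n);v,u=np.mgrid[0:420,0:560];Z=c['range_z'];Q=(np.stack([(u-c['cx'])/c['fx']*Z,(v-c['cy'])/c['fy']*Z,Z],-1)@c['rotation'].T+c['xyz']-O)@C;Q=Q[Z>0]
    for y in(72,-122):
        k=Q[(abs(Q[:,1]-y)<14)&(Q[:,2]>40)&(Q[:,2]<64)&(Q[:,0]<-100)&(Q[:,0]>-260)]
        print(n,y,len(k),k[:,0].min() if len(k) else '')
print(manip.hand_in())
```

```text
scene 72 136 -226.51623024782808
scene -122 0 
wrist 72 79 -131.8700842732879
wrist -122 570 -140.11372333453542
the job is handed in; nothing more can be done
None
```

I pulled the wide drawer out to its stop, then lifted the lid by its knob to about 60°. I handed the job in at about 13 s, with the gripper still holding the knob at 50 N.

- **Drawer:** When I pulled, it stopped dead and the force rose to 10 N. At that point its knob stood 90 mm further out than the narrow drawer's. In the last scene view the knob read about 3–4 mm short of that; I put this down to measuring only part of the knob, though I did not check it separately.
- **Lid angle:** The three cameras put it at 59.5–60.0°. The arm's own position had suggested 60° when the cameras still read about 58.5°, so I trusted the cameras and raised it a further 1.6°. One camera's reading of the lid's narrow front face gave 63°, and the wrist camera's reading of the lid top gave 52°. I discounted both, because those faces hardly show from there.
- **Narrow drawer:** It is still shut, with its knob where it was at the start.
- **Other things on the bench:** The spool, glue jar, edge tool and tray read within 9 mm of where they started, and the maul within 2 mm across the bench. The wax reads 11 mm off. That is within the finder's scatter, the top picture shows nothing moved, and the arm never went near them.

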